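# Stow the voltage tester and draw the tray up to its stop

### The arm

A 7-joint arm with a two-finger parallel gripper is mounted at the origin on the work surface. World frame = base frame: x ahead of the robot, y to its left, z up, the work surface at z = 0. Lengths are in m, angles in degrees, forces in N, time in s.
With the tool pointing down it reaches from about 0.425 to 0.875 m from the base axis. Payload 4.7 kg.
Tool frame: the origin (TCP) lies on the centre line of the jaws, within the pads' length; the fingertips stand 11 mm ahead of it and the grasp point (between the pads) lies 8 mm behind it; z points along the fingers, y is the direction in which the jaws open and shut (so a half turn about z gives the same grasp; the last joint's range is limited). The gripper opens to 87 mm and grips with 3 to 60 N. Pads are 19 mm wide; open, the fingers measure 117 mm over their backs; the gripper's body (75 mm by 190 mm) begins 51 mm behind the grasp point.
Start: joints at [67.901, 18.392, -4.016, 83.108, 1.295, 78.541, -3.26], TCP at [0.253, -0.599, 0.234] pointing down, gripper open.
Joint ranges: [-163.93, 163.93], [-17.29, 119.83], [-79.2, 71.16], [3.27, 140.29], [-89.18, 269.18], [5.43, 117.66], [-154.24, 154.24]. Speed limits (degrees/s): [147.25, 147.25, 180, 180, 180, 180, 180].

### API

Orientations are given as [roll, pitch, yaw] about the fixed x, y, z axes, in that order (R = Rz(yaw) Ry(pitch) Rx(roll)).
In Python, from cell import env gives the robot as it stands.
- The arm moves only by the tool servo_tool, never from a script. Its argument "moves" is text: rows parted by semicolons, each of 7 numbers parted by spaces: the shift along the tool's x, y, z as a fraction of full scale, then the turn, a rotation vector about the tool's x, y, z as a fraction of full scale, then the gripper's target within -1 to 1 (shut at 1, half-way at 0, fully open at -1). A call has 1 to 20 rows; each row shifts and turns the pose as measured when the row begins, along the tool's axes as they then stand; what a row does not reach is not made up. Full scale, the value 1, is 1000 mm for a shift and 0.5 rad for a turn. A row lasts 1/12 s, in which the tool goes at most 41.7 mm and 7.16 degrees, less where a joint would pass 70% of its speed; a pose out of reach is approached as far as the arm can. A call with a number of a shift or a turn outside -1 to 1 is refused whole. A call with a gripper value outside its range is refused whole. The fingers move at their own pace and stop on an object; "squeeze" is the grip in N (left out, the last holds). Time passes only in rows, so rows that do not move let the fingers close. It gives the time, the measured TCP pose, the force and the opening at its end, in the units of the state.
- env.get_obs(): the state, without advancing time (a new reading comes with each control period).
- env.read_camera(name): name is "scene" or "top" or "wrist"; returns a dict with "img" (400x640x3 uint8, red, green, blue), "range_z" (400x640 float32, m along the optical axis (not along the pixel's ray), 0 where there is no reading), "mtx" (3x3 intrinsics, pixels), "T" (4x4, takes a point from camera to world coordinates); the wrist camera has in their place "hand_eye" (4x4, takes a point from camera to tool coordinates, whose origin is the TCP and whose axes are the flange's). Camera axes: x right, y up, looking along -z (the intrinsics and any distortion apply to the point x, -y, -z); pixel columns grow to the right and rows downward; lengths in m; the calibration is good to about 2 mm. A picture is of the moment at which its call begins: read the wrist's pose just before it.
- env.sign_off(): hands the job in, once; it reports no verdict.
The state is a dict: "time_s": time; "qpos": joint angles; "joint_velocities": joint speeds; "effort": joint torques, N m; "tool_pos": TCP position; "tool_rot": TCP orientation; "force": force on the tool from outside, world axes, zero at the start; "wrist_torque": the same for the moment, N m; "grip_width": finger opening in m.
Only numpy, scipy, OpenCV 4.12 (cv2) and the standard library are available. Lean on these libraries where they do the work, as an engineer would, in place of code of your own. Each camera call takes 0.05 s, during which the arm holds its last target.

### The job

Lay the voltage tester down in the grey tray (set it down, do not drop it). Then hook a fingertip behind the tray's far lip and slide the tray along its runners towards you, without lifting it, until it presses snugly on the sprung stop pad: feel the pad give a few millimetres and hold it there about a second, without straining the stop. Let go, leaving the tray touching the pad and everything else on the bench where it was.

Things in the scene. Friction and masses are not known exactly. Their poses are not given: they have to be found in the camera images.
- tester_center (a point): Voltage tester lying on the bench: a plastic stick, grip body 90 x 26 x 20 mm (length, width, height), then a thinner nose and thin metal probe; 70 g. Point: centre of the grip body, 10 mm above the underside; x runs towards the probe, z up. Probe tip 85 mm from the point, back end 45 mm. It lies left or right of the tray; the round torch lies on the other side.
- tray: Open painted metal tray, loose on the bench between the runners: 120 (x) x 160 (y) x 45 mm high, walls and floor 4 mm; the far (+x) rim turns outward into a flat 4 mm lip along its whole width, edge 70 mm from the centre. Origin: centre of underside; +x away from the robot, along the runners. 0.45 to 0.8 kg: takes very roughly 3 to 9 N to slide. Bench clear for 60 mm behind the lip.
- tray_lip (a point): Middle of the far edge of the tray's lip, 43 mm above the tray's underside; axes as the tray's. A closed fingertip fits down behind it, to about 20 mm above the bench, and pulls towards -x.
- runners: Two fixed aluminium strips on the bench, 12 mm high and wide, 166 mm apart inside, guiding the tray with 3 mm play each side. Origin: on the bench midway between them at the stop's plate; +x along the strips, away from the robot; they run from x = 30 to 260 mm. The tray slides towards -x, 40 to 105 mm until it meets the pad.
- stop: Fixed steel stop plate at the robot's end, origin and axes as the runners'. A screw on it carries a sprung rubber pad, 60 mm wide, 20 to 38 mm above the bench. The screw's setting is NOT measured: the pad's face stands 20 to 70 mm before the plate. It yields 1 mm per 3 N, at most 9 mm; 2 to 4 mm (6 to 11 N on it; friction of the sliding tray comes on top while moving) is right, over 13 N strains it. Let go, it stays touching.
- torch: Bystander: aluminium torch, 120 mm long, head 32 mm wide, lying along its x; origin on its underside near the middle.
- plug: Bystander: plug top 42 x 46 x 24 mm with three round pins, near the robot on its right; origin centre of underside.
- pliers: Bystander: small pliers, 130 mm long, 46 mm wide, 10 mm high, beyond the tray on the right; origin on the bench near the middle.
- jar: Bystander: closed glass jar, 60 mm across, 75 mm high; origin centre of underside.
- bin: Bystander: small clear open bin 90 x 70 x 45 mm; origin centre of underside.
- driver: Bystander: screwdriver lying down, about 200 mm long; origin near its middle on the bench.
Mind the look-alikes: they are no part of the job. Several things have the shape of the tray; the one meant has the colours described above.

How it is judged:
By the outcome, as a careful person would: the job done as asked, in the order asked, and still so for the second after the job is handed in, with the robot touching nothing.
It also fails if it takes over 67 s, if anything falls off the work surface, if the arm or the gripper's body presses on something with over 40 N, if the wrist force passes 120 N, or if a joint passes its speed limit or range.

## Working session

There is one attempt and no reset: what is moved stays moved. The work goes in short steps, Python scripts to look and compute and a tool call to move; the robot and the scene stay as the last step left them, time stands still between calls to the robot, and variables do not carry over. Pictures are saved under pics/ and viewed, and the job is handed in when it is done.

Besides the shell and the picture viewer there is one more tool, called after ">>>" as name(argument=value, ...) on one line, values as JSON. servo_tool: Moves the arm, as the interface text tells. Its arguments: {"type":"object","properties":{"moves":{"type":"string"},"squeeze":{"type":"number"}},"required":["moves"]}

```bash
ls; mkdir -p pics; python3 - <<'E'
from cell import env
import cv2,numpy as np
o=env.get_obs();print({k:np.round(v,3).tolist() for k,v in o.items()})
for n in("scene","top"):
    c=env.read_camera(n);cv2.imwrite(f"pics/{n}0.png",c["img"][...,::-1]);np.savez(f"pics/{n}0.npz",**c);print(n,c["mtx"].tolist(),np.round(c["T"],3).tolist(),[k for k in c])
E
```

```text
pics
{'time_s': 0.0, 'qpos': [67.9, 18.44, -4.015, 83.174, 1.297, 78.541, -3.26], 'joint_velocities': [0.08, 0.058, 0.031, 0.008, 0.053, 0.052, -0.089], 'effort': [-0.0, -49.128, -0.404, -31.253, -0.064, 0.043, 0.0], 'tool_pos': [0.253, -0.598, 0.232], 'tool_rot': [-179.89, 0.008, 22.909], 'force': [0.467, -0.195, -0.028], 'wrist_torque': [-0.003, -0.014, 0.021], 'grip_width': 0.087}
scene [[473.03283063203287, 0.0, 323.3837297284619], [0.0, 473.03283063203287, 201.47479801572126], [0.0, 0.0, 1.0]] [[0.255, -0.741, 0.621, 1.48], [0.967, 0.197, -0.162, -0.243], [-0.003, 0.642, 0.767, 1.232], [0.0, 0.0, 0.0, 1.0]] ['img', 'range_z', 'mtx', 'T']
top [[452.21098552941066, 0.0, 319.8221899948581], [0.0, 452.21098552941066, 202.8090336715493], [0.0, 0.0, 1.0]] [[0.025, 0.979, -0.202, 0.224], [-1.0, 0.025, -0.003, 0.04], [0.002, 0.202, 0.979, 1.46], [0.0, 0.0, 0.0, 1.0]] ['img', 'range_z', 'mtx', 'T']
```

View pics/top0.png

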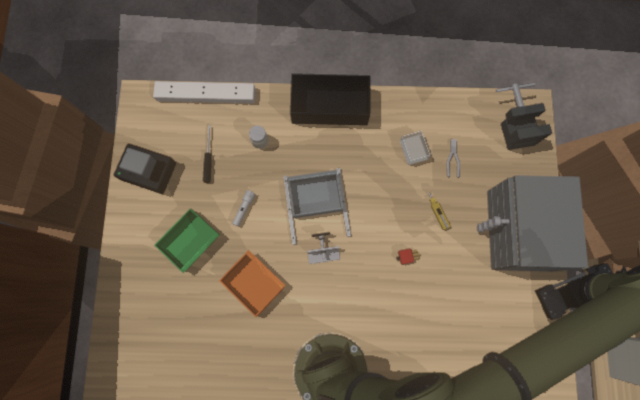

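View pics/scene0.png

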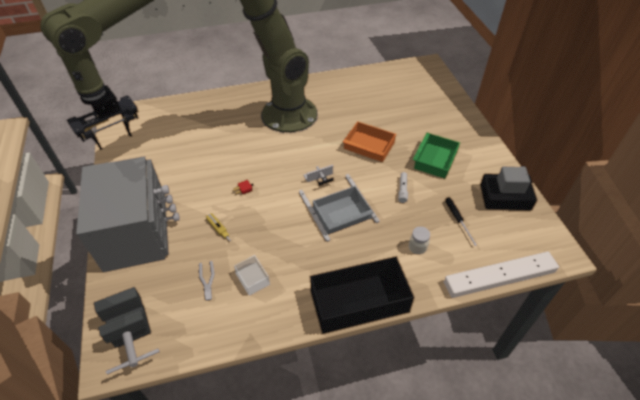

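Top view candidates for the tray: grey tray between the runners at (316,195), green (188,240), orange (253,283), clear bin (416,149), black box (330,100). For the tester: yellow stick (440,213), torch (243,208), screwdriver (208,155), pliers (453,158). I choose the grey tray and the yellow stick, and will check both in a close crop.

```bash
cat > h.py <<'E'
import numpy as np,cv2
def unproj(c,u,v,z=None,T=None):
    T=c["T"] if T is None else T
    M=c["mtx"]; d=np.array([(u-M[0,2])/M[0,0],-(v-M[1,2])/M[1,1],-1.0])
    o=T[:3,3]; w=T[:3,:3]@d
    if z is None:
        r=c["range_z"][int(round(v)),int(round(u))]; return o+w*r
    return o+w*((z-o[2])/w[2])
E
python3 - <<'E'
import cv2,numpy as np
im=cv2.imread("pics/top0.png")
a=cv2.resize(im[160:270,270:370],None,fx=5.4,fy=5.4,interpolation=cv2.INTER_CUBIC)[:590]
cv2.imwrite("pics/crop_tray.png",a)
cv2.imwrite("pics/crop_tester.png",cv2.resize(im[185:240,410:470],None,fx=9,fy=9,interpolation=cv2.INTER_CUBIC))
E
```

```text
(no output)
```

View pics/crop_tray.png

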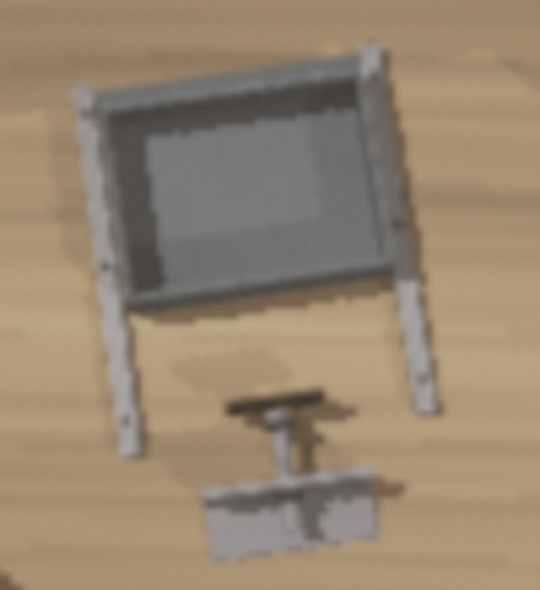

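View pics/crop_tester.png

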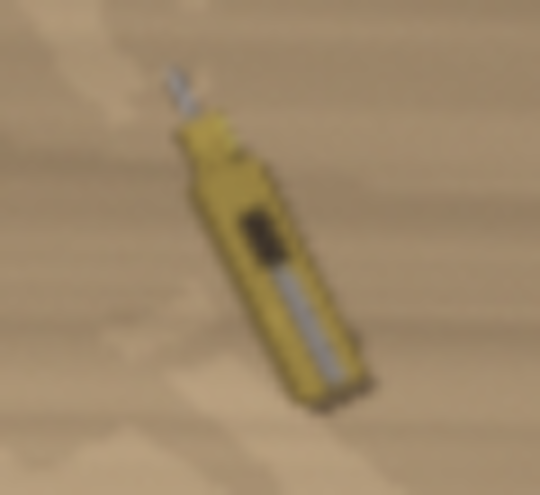

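The yellow stick is a grip body from (436,204) to (447,229) with its probe tip at (429,193). The tray is grey and lies between two aluminium strips, with the stop plate and pad at about (323,246).

```bash
python3 - <<'E'
import numpy as np
from h import *
c=np.load("pics/top0.npz")
tr=lambda x,y:(270+x/5.4,160+y/5.4)
te=lambda x,y:(410+x/9,185+y/9)
for n,p,z in [("runLfar",tr(83,92),.012),("runLnear",tr(131,455),.012),("runRfar",tr(371,48),.012),("runRnear",tr(428,410),.012),
 ("lipL",tr(98,98),.043),("lipR",tr(362,66),.043),("nearL",tr(128,300),.045),("nearR",tr(392,268),.045),("padL",tr(226,408),.038),("padR",tr(322,393),.038),("plateL",tr(205,492),.04),("plateR",tr(375,470),.04),
 ("tfront",te(228,170),.018),("tback",te(335,392),.018),("tip",te(175,72),.01)]:
    print(n,np.round(p,1),np.round(unproj(c,*p,z=z),4), np.round(unproj(c,*p),4))
for n in ("top","scene"):
  pass
r=c["range_z"]
# body by color
im=c["img"].astype(int); m=(im[...,0]-im[...,2]>60)&(im[...,1]-im[...,2]>40); m[:185]=0;m[245:]=0;m[:,:405]=0;m[:,470:]=0
ys,xs=np.nonzero(m);print(len(xs)); P=np.array([unproj(c,x,y) for x,y in zip(xs,ys)]);print(np.percentile(P[:,2],[5,50,95]))
(ctr,sz,a)=cv2.minAreaRect((P[:,:2]*1000).astype(np.float32));print(ctr,sz,a)
E
```

```text
runLfar [285.4 177. ] [0.6076 0.1605 0.012 ] [0.6082 0.1607 0.01  ]
runLnear [294.3 244.3] [0.3857 0.123  0.012 ] [0.3865 0.1234 0.0045]
runRfar [338.7 168.9] [ 0.6401 -0.0154  0.012 ] [ 0.64   -0.0154  0.0124]
runRnear [349.3 235.9] [ 0.417  -0.0531  0.012 ] [ 4.186e-01 -5.390e-02  1.000e-04]
lipL [288.1 178.1] [0.5959 0.1488 0.043 ] [0.5936 0.1481 0.0521]
lipR [337.  172.2] [ 0.6198 -0.009   0.043 ] [ 0.6294 -0.0102  0.0089]
nearL [293.7 215.6] [0.4732 0.1262 0.045 ] [0.4764 0.1273 0.0271]
nearR [342.6 209.6] [ 0.4963 -0.0288  0.045 ] [ 0.5017 -0.0301  0.0174]
padL [311.9 235.6] [0.4117 0.0669 0.038 ] [0.412  0.0669 0.0362]
padR [329.6 232.8] [0.422  0.0108 0.038 ] [0.4268 0.0101 0.0038]
plateL [308.  251.1] [0.3621 0.0776 0.04  ] [0.362  0.0776 0.0408]
plateR [339.4 247. ] [ 0.3774 -0.0209  0.04  ] [ 0.3808 -0.0223  0.0078]
tfront [435.3 203.9] [ 0.5282 -0.3317  0.018 ] [ 0.5281 -0.3315  0.0187]
tback [447.2 228.6] [ 0.4481 -0.3678  0.018 ] [ 0.45   -0.3714  0.0052]
tip [429.4 193. ] [ 0.566  -0.3153  0.01  ] [ 0.5649 -0.3142  0.0148]
195
[0.01355516 0.02113681 0.02595476]
(499.858154296875, -342.8034973144531) (108.94768524169922, 29.74981117248535) 22.469379425048828
```

```bash
cat >> h.py <<'E'
def go(o,tgt,yaw):
    R=cv2.Rodrigues(np.zeros(3))[0]
    from scipy.spatial.transform import Rotation as Ro
    Rt=Ro.from_euler('xyz',o["tool_rot"],degrees=True)
    d=Rt.inv().apply(np.array(tgt)-np.array(o["tool_pos"]))
    G=Ro.from_euler('xyz',[180,0,yaw],degrees=True)
    w=(Rt.inv()*G).as_rotvec()
    print("pos",np.round(o["tool_pos"],4),"rot",np.round(o["tool_rot"],2),"d tool mm",np.round(d*1000,1),"turn units",np.round(w/0.5,3),"deg",np.round(np.degrees(w),1),"F",np.round(o["force"],2),"t",o["time_s"])
E
python3 - <<'E'
import numpy as np
from h import *
c=np.load("pics/top0.npz")
for p in [(495,185),(495,225),(495,262),(540,225),(575,265),(482,228),(490,180),(540,300),(505,270),(560,250),(528,130)]: print(p,np.round(unproj(c,*p),3))
from cell import env
go(env.get_obs(),[.488,-.350,.15],24)
E
```

```text
(495, 185) [ 0.577 -0.5    0.093]
(495, 225) [ 0.437 -0.46   0.179]
(495, 262) [ 0.342 -0.502  0.056]
(540, 225) [ 0.436 -0.578  0.201]
(575, 265) [ 0.327 -0.665  0.203]
(482, 228) [ 0.442 -0.456  0.085]
(490, 180) [ 0.618 -0.52   0.002]
(540, 300) [ 0.229 -0.515  0.301]
(505, 270) [ 0.321 -0.549  0.012]
(560, 250) [ 0.367 -0.629  0.199]
(528, 130) [ 0.754 -0.606  0.111]
pos [ 0.2527 -0.5983  0.2326] rot [-1.799e+02  1.000e-02  2.291e+01] d tool mm [ 313.4 -137.    82.8] turn units [-0.003  0.    -0.038] deg [-0.1  0.  -1.1] F [-0.    0.34 -0.41] t 0.1
```

```bash
python3 - <<'E'
import numpy as np
from h import *
c=np.load("pics/top0.npz")
im=cv2.imread("pics/top0.png")
cv2.imwrite("pics/crop_box.png",cv2.resize(im[165:285,425:585],None,fx=5,fy=5,interpolation=cv2.INTER_CUBIC))
for nm in("top","scene"):
  c=np.load(f"pics/{nm}0.npz")
  v,u=np.mgrid[0:400,0:640]; P=np.array([unproj(c,a,b) for a,b in zip(u.ravel(),v.ravel())]).reshape(400,640,3)
  print(nm)
  for x in np.arange(.32,.62,.03):
    s=(abs(P[...,0]-x)<.015)&(P[...,1]<-.38)&(P[...,1]>-.62)&(P[...,2]>.05)
    q=P[s]; 
    if len(q):
      row=[]
      for z0,z1 in((.05,.1),(.1,.15),(.15,.19),(.19,.3)):
        k=q[(q[:,2]>z0)&(q[:,2]<z1)]; row.append(round(k[:,1].max(),3) if len(k) else None)
      print(round(x,2),row)
E
```

```text
Still running in the background as job /tmp/bash_jobs.1000/b2fdf43a6201 (pid 581). You'll get a notice when it ends.
```

View pics/crop_box.png

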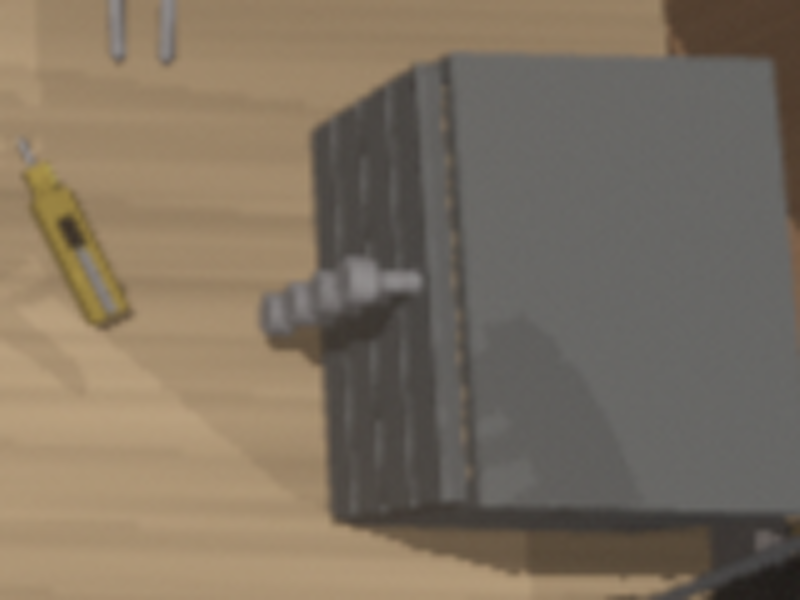

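The crop shows a drawer cabinet beside the tester. Its face is at about column 490 and its knobs stick out to (477,228). I need to know how much room they leave for the gripper.

```bash
kill -- -$(cat /tmp/bash_jobs.1000/b2fdf43a6201/pid); python3 - <<'E'
import numpy as np
from h import *
for nm in("top","scene"):
  c=dict(np.load(f"pics/{nm}0.npz"))
  v,u=np.mgrid[0:400,0:640]; M=c["mtx"]
  d=np.stack([(u-M[0,2])/M[0,0],-(v-M[1,2])/M[1,1],-np.ones(u.shape)],-1)*c["range_z"][...,None]
  P=d@c["T"][:3,:3].T+c["T"][:3,3]
  print(nm)
  for x in np.arange(.32,.62,.03):
    q=P[(abs(P[...,0]-x)<.015)&(P[...,1]<-.38)&(P[...,1]>-.62)&(P[...,2]>.03)]
    row=[]
    for z0,z1 in((.03,.1),(.1,.15),(.15,.19),(.19,.3)):
        k=q[(q[:,2]>z0)&(q[:,2]<z1)]; row.append(round(k[:,1].max(),3) if len(k) else None)
    print(round(x,2),row)
E
```

```text
top
0.32 [np.float64(-0.498), np.float64(-0.498), np.float64(-0.498), np.float64(-0.499)]
0.35 [np.float64(-0.497), np.float64(-0.496), np.float64(-0.497), np.float64(-0.498)]
0.38 [np.float64(-0.496), np.float64(-0.498), np.float64(-0.497), np.float64(-0.499)]
0.41 [np.float64(-0.497), np.float64(-0.497), np.float64(-0.497), np.float64(-0.499)]
0.44 [np.float64(-0.455), np.float64(-0.455), np.float64(-0.455), np.float64(-0.498)]
0.47 [np.float64(-0.455), np.float64(-0.455), np.float64(-0.456), np.float64(-0.499)]
0.5 [np.float64(-0.497), np.float64(-0.497), np.float64(-0.497), np.float64(-0.498)]
0.53 [np.float64(-0.496), np.float64(-0.497), np.float64(-0.497), np.float64(-0.497)]
0.56 [np.float64(-0.497), np.float64(-0.497), np.float64(-0.498), np.float64(-0.499)]
0.59 [np.float64(-0.498), np.float64(-0.499), np.float64(-0.498), np.float64(-0.502)]
scene
0.32 [np.float64(-0.499), np.float64(-0.498), np.float64(-0.499), np.float64(-0.514)]
0.35 [np.float64(-0.497), np.float64(-0.497), np.float64(-0.498), np.float64(-0.501)]
0.38 [np.float64(-0.498), np.float64(-0.498), np.float64(-0.498), np.float64(-0.499)]
0.41 [np.float64(-0.498), np.float64(-0.498), np.float64(-0.498), np.float64(-0.5)]
0.44 [np.float64(-0.456), np.float64(-0.456), np.float64(-0.456), np.float64(-0.506)]
0.47 [np.float64(-0.456), np.float64(-0.456), np.float64(-0.456), np.float64(-0.499)]
0.5 [np.float64(-0.499), np.float64(-0.498), np.float64(-0.498), np.float64(-0.502)]
0.53 [np.float64(-0.499), np.float64(-0.498), np.float64(-0.498), np.float64(-0.5)]
0.56 [np.float64(-0.498), np.float64(-0.498), np.float64(-0.498), np.float64(-0.513)]
0.59 [np.float64(-0.498), np.float64(-0.499), np.float64(-0.498), np.float64(-0.499)]
```

>>> servo_tool(moves="0 0 -0.034 0 0 0 -0.2;0 0 -0.034 0 0 0 -0.2;0.032 -0.0137 0 0 0 0 -0.2;0.032 -0.0137 0 0 0 0 -0.2;0.032 -0.0137 0 0 0 0 -0.2;0.032 -0.0137 0 0 0 0 -0.2;0.032 -0.0137 0 0 0 0 -0.2;0.032 -0.0137 0 0 0 0 -0.2;0.032 -0.0137 0 0 0 0 -0.2;0.032 -0.0137 0 0 0 0 -0.2;0.032 -0.0137 0 0 0 0 -0.2;0.032 -0.0137 0 0 0 0 -0.2")

```text
time_s: 1.1
tool_pos: [0.4936, -0.3463, 0.2951]
tool_rot: [-179.3, 0.5, 21.6]
force: [-0.3, -0.8, 0.2]
grip_width: 0.0527
```

```bash
python3 - <<'E'
from cell import env
from h import *
go(env.get_obs(),[.495,-.347,.20],24)
E
```

```text
pos [ 0.4936 -0.3463  0.2951] rot [-179.3     0.52   21.57] d tool mm [ 1.9  2.3 95.1] turn units [-0.025  0.018 -0.085] deg [-0.7  0.5 -2.4] F [-0.28 -0.83  0.19] t 1.1
```

>>> servo_tool(moves="0 0 0.032 -0.01 0.009 -0.04 -0.2;0.001 0.001 0.032 -0.01 0.009 -0.04 -0.2;0 0 0.03 0 0 0 -0.2;0 0 0 0 0 0 -0.2;0 0 0 0 0 0 -0.2")

```text
time_s: 1.52
tool_pos: [0.5047, -0.3325, 0.1986]
tool_rot: [-179.8, -0.5, 25.2]
force: [0.1, -0.6, 0.5]
grip_width: 0.0523
```

```bash
python3 - <<'E'
from cell import env
from h import *
from scipy.spatial.transform import Rotation as Ro
o=env.get_obs()
go(o,[.495,-.347,.20],24)
c=env.read_camera("wrist")
T=np.eye(4);T[:3,:3]=Ro.from_euler('xyz',o["tool_rot"],degrees=True).as_matrix();T[:3,3]=o["tool_pos"]
c["T"]=T@c["hand_eye"];print(np.round(c["T"],3))
np.savez("pics/w1.npz",**c);cv2.imwrite("pics/w1.png",c["img"][...,::-1])
E
```

```text
pos [ 0.5047 -0.3325  0.1986] rot [-179.76   -0.46   25.19] d tool mm [-14.9   9.   -1.6] turn units [-0.008 -0.016  0.042] deg [-0.2 -0.5  1.2] F [ 0.13 -0.59  0.48] t 1.5167
[[ 0.426  0.877  0.222  0.566]
 [-0.905  0.414  0.1   -0.304]
 [-0.004 -0.243  0.97   0.351]
 [ 0.     0.     0.     1.   ]]
```

View pics/w1.png

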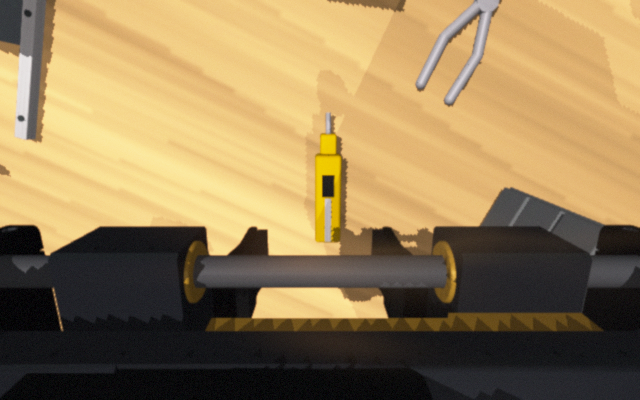

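The wrist view shows the tester upright in the image: body front at (328,154), back at (326,241), probe tip at (329,113).

```bash
python3 - <<'E'
from h import *
from cell import env
c=dict(np.load("pics/w1.npz"))
f=unproj(c,328.5,154,z=.02);b=unproj(c,327,240,z=.02);t=unproj(c,329,113,z=.01)
print(f,b,t,np.linalg.norm(f-b),unproj(c,328,170),(f+b)/2,np.degrees(np.arctan2(*(f-b)[1::-1])),np.degrees(np.arctan2(*(t-b)[1::-1])))
m=(f+b)/2; u=(f-b)/np.linalg.norm(f-b)
go(env.get_obs(),[m[0]+.004*u[0],m[1]+.004*u[1],.014],24.4)
E
```

```text
[ 0.53228444 -0.32755479  0.02      ] [ 0.45232792 -0.36411439  0.02      ] [ 0.56702163 -0.31170091  0.01      ] 0.08791842363505337 [ 0.51815453 -0.33376356  0.02064672] [ 0.49230618 -0.34583459  0.02      ] 24.571946608436377 24.559762762182597
pos [ 0.5041 -0.3325  0.1982] rot [-179.71   -0.42   25.17] d tool mm [-13.7   8.  184.1] turn units [-0.01  -0.015  0.027] deg [-0.3 -0.4  0.8] F [-1.26  1.13 -0.25] t 1.5667
```

>>> servo_tool(moves="-0.007 0.0045 0.02 -0.005 -0.007 0.013 -0.2;-0.007 0.0045 0.03 -0.005 -0.007 0.013 -0.2;0 0 0.035 0 0 0 -0.2;0 0 0.035 0 0 0 -0.2;0 0 0.025 0 0 0 -0.2;0 0 0.01 0 0 0 -0.2;0 0 0 0 0 0 -0.2")

```text
time_s: 2.15
tool_pos: [0.5037, -0.3587, 0.0551]
tool_rot: [178.6, -0.7, 23.9]
force: [-0.6, 0.0, 0.1]
grip_width: 0.0522
```

```bash
python3 - <<'E'
from cell import env
from h import *
go(env.get_obs(),[.494,-.3455,.014],24.5)
E
```

```text
pos [ 0.5037 -0.3587  0.0551] rot [178.62  -0.66  23.92] d tool mm [ -3.9 -17.   40.6] turn units [ 0.048 -0.023 -0.02 ] deg [ 1.4 -0.7 -0.6] F [-0.58  0.01  0.08] t 2.15
```

>>> servo_tool(moves="-0.002 -0.009 0.005 0.024 -0.01 -0.01 -0.2;-0.001 -0.005 0.005 0.015 -0.01 -0.005 -0.2;0 0 0.003 0 0 0 -0.2;0 0 0 0 0 0 -0.2;0 0 0 0 0 0 -0.2")

```text
time_s: 2.57
tool_pos: [0.499, -0.3498, 0.0491]
tool_rot: [179.3, -0.3, 24.3]
force: [-0.4, 0.7, 0.2]
grip_width: 0.0519
```

```bash
python3 - <<'E'
from cell import env
from h import *
go(env.get_obs(),[.494,-.3455,.014],24.5)
E
```

```text
pos [ 0.499  -0.3498  0.0491] rot [179.27  -0.34  24.31] d tool mm [-3.  -6.4 35. ] turn units [ 0.026 -0.012 -0.007] deg [ 0.7 -0.3 -0.2] F [-0.36  0.73  0.21] t 2.5667
```

>>> servo_tool(moves="-0.003 -0.006 0.006 0.02 -0.01 -0.005 -0.2;-0.001 -0.004 0.01 0.01 -0.005 0 -0.2;0 -0.001 0.012 0 0 0 -0.2;0 0 0.01 0 0 0 -0.2;0 0 0.004 0 0 0 -0.2;0 0 0 0 0 0 -0.2")

```text
time_s: 3.07
tool_pos: [0.4935, -0.3427, 0.012]
tool_rot: [179.8, -0.0, 24.5]
force: [1.1, 0.0, -0.6]
grip_width: 0.052
```

```bash
python3 - <<'E'
from cell import env
from h import *
go(env.get_obs(),[.494,-.3455,.014],24.5)
E
```

```text
pos [ 0.4935 -0.3427  0.012 ] rot [ 1.798e+02 -2.000e-02  2.447e+01] d tool mm [-0.7  2.8 -2. ] turn units [ 0.007 -0.001 -0.001] deg [ 0.2 -0.  -0. ] F [ 1.12  0.05 -0.6 ] t 3.0667
```

>>> servo_tool(moves="0 0.004 -0.005 0 0 0 -0.2;0 0 0 0 0 0 -0.2;0 0 -0.001 0 0 0 1;0 0 -0.001 0 0 0 1;0 0 0 0 0 0 1;0 0 0 0 0 0 1;0 0 0 0 0 0 1", squeeze=15)

```text
time_s: 3.65
tool_pos: [0.4935, -0.3455, 0.0148]
tool_rot: [-179.9, 0.1, 24.5]
force: [0.5, -0.1, 0.5]
grip_width: 0.0264
```

```bash
python3 - <<'E'
from cell import env
from h import *
o=env.get_obs();go(o,[.494,-.3455,.014],24.5);print(o["grip_width"])
E
```

```text
pos [ 0.4935 -0.3455  0.0148] rot [-1.7994e+02  1.2000e-01  2.4470e+01] d tool mm [0.5 0.2 0.8] turn units [-0.002  0.004 -0.001] deg [-0.1  0.1 -0. ] F [ 0.5  -0.09  0.46] t 3.65
0.02644166237432368
```

>>> servo_tool(moves="0 0 -0.01 0 0 0 1;0 0 -0.02 0 0 0 1;0 0 -0.03 0 0 0 1;0 0 -0.03 0 0 0 1;0 0 -0.03 0 0 0 1;0 0 -0.03 0 0 0 1;0 0 -0.03 0 0 0 1;0 0 -0.015 0 0 0 1;0 0 0 0 0 0 1;0 0 0 0 0 0 1")

```text
time_s: 4.48
tool_pos: [0.4916, -0.3431, 0.2207]
tool_rot: [-179.6, 0.3, 24.6]
force: [-0.2, -0.2, -1.8]
grip_width: 0.026
```

```bash
python3 - <<'E'
from cell import env
from h import *
o=env.get_obs();go(o,[.5416,.0428,.2],24.5);print(o["grip_width"],np.round(o["qpos"],1))
E
```

```text
pos [ 0.4916 -0.3431  0.2207] rot [-179.63    0.27   24.56] d tool mm [ 205.9 -330.1   21.8] turn units [-0.013  0.009  0.002] deg [-0.4  0.3  0.1] F [-0.18 -0.24 -1.83] t 4.4833
0.02595092395307214 [ 46.1  13.8 -16.2  90.9   3.9  76.4 -36.1]
```

>>> servo_tool(moves="0.008 -0.013 0 0 0 0 1;0.016 -0.025 0 0 0 0 1;0.018 -0.029 0 0 0 0 1;0.018 -0.029 0 0 0 0 1;0.018 -0.029 0 0 0 0 1;0.018 -0.029 0 0 0 0 1;0.018 -0.029 0 0 0 0 1;0.018 -0.029 0 0 0 0 1;0.018 -0.029 0 0 0 0 1;0.018 -0.029 0 0 0 0 1;0.018 -0.029 0 0 0 0 1;0.012 -0.018 0 0 0 0 1;0.004 -0.006 0 0 0 0 1;0 0 0 0 0 0 1;0 0 0 0 0 0 1")

```text
time_s: 5.73
tool_pos: [0.5221, 0.0676, 0.1957]
tool_rot: [-178.0, 2.3, 25.0]
force: [0.0, 0.3, -0.6]
grip_width: 0.0256
```

>>> servo_tool(moves="0 0 0 0 0 -0.1 1;0 0 0 0 0 -0.2 1;0 0 0 0 0 -0.22 1;0 0 0 0 0 -0.22 1;0 0 0 0 0 -0.22 1;0 0 0 0 0 -0.22 1;0 0 0 0 0 -0.22 1;0 0 0 0 0 -0.22 1;0 0 0 0 0 -0.22 1;0 0 0 0 0 -0.22 1;0 0 0 0 0 -0.22 1;0 0 0 0 0 -0.15 1;0 0 0 0 0 0 1;0 0 0 0 0 0 1")

```text
time_s: 6.9
tool_pos: [0.5154, 0.0309, 0.186]
tool_rot: [-176.0, -0.5, 95.1]
force: [-0.5, -0.2, -1.2]
grip_width: 0.0257
```

```bash
python3 - <<'E'
from cell import env
from h import *
o=env.get_obs();go(o,[.5416,.0428,.2],99.3);print(o["grip_width"],np.round(o["qpos"],1))
E
```

```text
pos [0.5154 0.0309 0.186 ] rot [-176.01   -0.45   95.11] d tool mm [  9.6  26.1 -15.8] turn units [-0.139 -0.021 -0.146] deg [-4.  -0.6 -4.2] F [-0.47 -0.23 -1.24] t 6.9
0.02566585646025006 [ 29.    9.9 -38.4 101.3   5.6  75.   -5.7]
```

>>> servo_tool(moves="0.004 0.01 -0.005 -0.07 -0.01 -0.07 1;0.004 0.01 -0.005 -0.06 -0.01 -0.06 1;0.002 0.006 -0.004 -0.02 0 -0.02 1;0 0 0 0 0 0 1;0 0 0 0 0 0 1")

```text
time_s: 7.32
tool_pos: [0.5411, 0.0391, 0.1986]
tool_rot: [179.6, 0.1, 98.8]
force: [-0.0, 0.0, 0.1]
grip_width: 0.026
```

```bash
cat >> h.py <<'E'
def wrist(env,name):
    from scipy.spatial.transform import Rotation as Ro
    o=env.get_obs();c=env.read_camera("wrist")
    T=np.eye(4);T[:3,:3]=Ro.from_euler('xyz',o["tool_rot"],degrees=True).as_matrix();T[:3,3]=o["tool_pos"]
    c["T"]=T@c["hand_eye"];np.savez(f"pics/{name}.npz",**c);cv2.imwrite(f"pics/{name}.png",c["img"][...,::-1]);return c
E
python3 - <<'E'
from cell import env
from h import *
o=env.get_obs();go(o,[.5416,.0428,.2],99.3);wrist(env,"w2")
c=env.read_camera("top");np.savez("pics/t2.npz",**c);cv2.imwrite("pics/t2.png",c["img"][...,::-1])
E
```

```text
pos [0.5411 0.0391 0.1986] rot [1.7963e+02 1.2000e-01 9.8760e+01] d tool mm [ 3.6  1.1 -1.4] turn units [ 0.013  0.004 -0.019] deg [ 0.4  0.1 -0.5] F [-0.04  0.05  0.08] t 7.3167
```

View pics/w2.png

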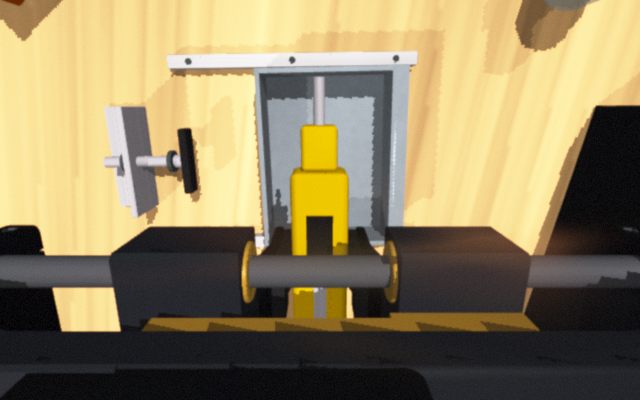

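View pics/t2.png

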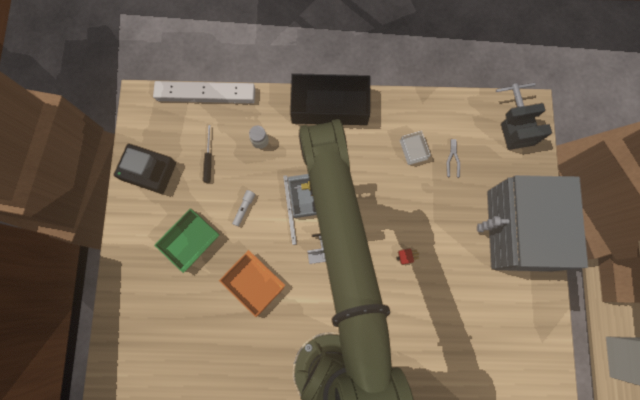

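Through the wrist camera the tester is held level and straight over the tray. The lip's outer edge runs from (408,70) to (403,240), the near rim from (257,70) to (262,232), and the pad face is at column 194.

```bash
python3 - <<'E'
from h import *
c=dict(np.load("pics/w2.npz"))
im=cv2.imread("pics/w2.png");cv2.imwrite("pics/w2c.png",cv2.resize(im[40:250,150:430],None,fx=2.8,fy=2.8,interpolation=cv2.INTER_CUBIC))
q=lambda n,u,v,z:print(n,np.round(unproj(c,u,v,z),4),np.round(unproj(c,u,v),4))
q("lipTop",408,70,.043);q("lipmid",406,150,.043);q("lipBot",403,240,.043);q("nearTop",257,70,.045);q("nearBot",262,232,.045)
q("padT",192,130,.038);q("padB",196,191,.038);q("runL near",168,62,.012);q("runL far",416,58,.012);q("plate",120,160,.04)
q("leftwall outer",330,68,.045)
E
```

```text
lipTop [0.6013 0.1486 0.043 ] [0.6006 0.1482 0.0463]
lipmid [0.6142 0.0825 0.043 ] [6.258e-01 7.900e-02 4.000e-04]
lipBot [ 0.6298 -0.0019  0.043 ] [0.5546 0.0808 0.2748]
nearTop [0.4762 0.129  0.045 ] [0.4762 0.129  0.0455]
nearBot [ 0.4962 -0.0132  0.045 ] [ 0.4913 -0.0308  0.0005]
padT [0.4233 0.0706 0.038 ] [0.4107 0.0662 0.0013]
padB [0.4303 0.0152 0.038 ] [ 0.4181  0.0039 -0.    ]
runL near [0.389  0.1257 0.012 ] [0.3895 0.1256 0.0133]
runL far [0.6135 0.1641 0.012 ] [0.6135 0.164  0.0123]
plate [0.3615 0.0343 0.04  ] [0.3602 0.0337 0.0376]
leftwall outer [0.5361 0.1399 0.045 ] [0.5361 0.1399 0.0455]
```

View pics/w2c.png

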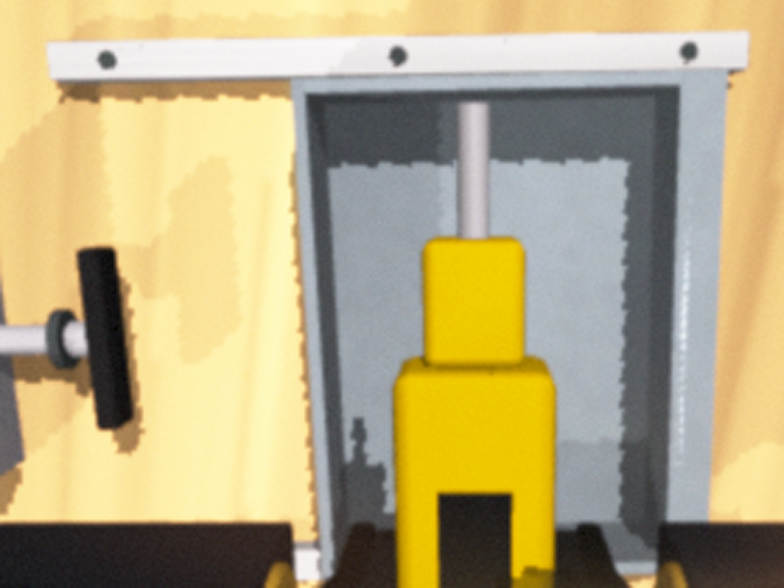

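>>> servo_tool(moves="0.003 0.004 0.01 0.008 0 -0.015 1;0.002 0.002 0.02 0.004 0 -0.01 1;0 0 0.024 0 0 0 1;0 0 0.024 0 0 0 1;0 0 0.02 0 0 0 1;0 0 0.012 0 0 0 1;0 0 0.005 0 0 0 1;0 0 0 0 0 0 1;0 0 0 0 0 0 1")

```text
time_s: 8.17
tool_pos: [0.5468, 0.0468, 0.0744]
tool_rot: [-179.8, 0.0, 99.6]
force: [-0.2, -1.3, -0.3]
grip_width: 0.0262
```

```bash
python3 - <<'E'
from cell import env
from h import *
o=env.get_obs();go(o,[.5455,.043,.019],99.6)
E
```

```text
pos [0.5468 0.0468 0.0744] rot [-1.7982e+02  3.0000e-02  9.9550e+01] d tool mm [-3.5 -1.7 55.4] turn units [-0.006  0.001 -0.002] deg [-0.2  0.  -0. ] F [-0.24 -1.29 -0.31] t 8.1667
```

>>> servo_tool(moves="-0.003 -0.001 0.01 0 0 0 1;-0.001 -0.001 0.014 0 0 0 1;0 0 0.012 0 0 0 1;0 0 0.008 0 0 0 1;0 0 0.003 0 0 0 1;0 0 0 0 0 0 1;0 0 0 0 0 0 1")

```text
time_s: 8.75
tool_pos: [0.5498, 0.0416, 0.0282]
tool_rot: [179.7, 0.2, 99.5]
force: [0.1, -0.2, -0.3]
grip_width: 0.0258
```

```bash
python3 - <<'E'
from cell import env
from h import *
o=env.get_obs();go(o,[.5455,.043,.019],99.6);wrist(env,"w3")
E
```

```text
pos [0.5498 0.0416 0.0282] rot [1.7968e+02 1.7000e-01 9.9490e+01] d tool mm [ 2.1 -4.   9.2] turn units [ 0.011  0.006 -0.004] deg [ 0.3  0.2 -0.1] F [ 0.1  -0.19 -0.29] t 8.75
```

View pics/w3.png

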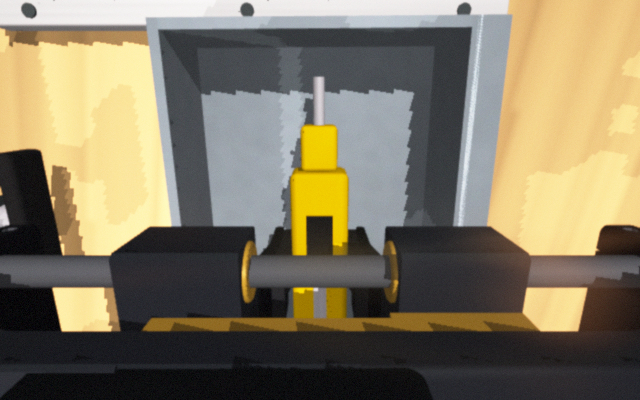

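The tester sits inside the tray walls with clearance all round, its tip at (319,78) and the inner wall at row 45. Next I lower it gently.

>>> servo_tool(moves="0 -0.002 0.004 0.005 0 0 1;0 -0.001 0.003 0 0 0 1;0 0 0.002 0 0 0 1;0 0 0 0 0 0 1")

```text
time_s: 9.13
tool_pos: [0.5479, 0.0412, 0.0202]
tool_rot: [179.7, 0.2, 99.5]
force: [-0.0, 0.2, -0.3]
grip_width: 0.0262
```

>>> servo_tool(moves="0 0 0.002 0 0 0 1;0 0 0 0 0 0 1;0 0 0 0 0 0 1")

```text
time_s: 9.38
tool_pos: [0.5488, 0.0413, 0.019]
tool_rot: [179.6, 0.2, 99.5]
force: [0.4, 0.6, -1.0]
grip_width: 0.0256
```

>>> servo_tool(moves="0 0 0.002 0 0 0 1;0 0 0.001 0 0 0 1;0 0 0 0 0 0 1")

```text
time_s: 9.63
tool_pos: [0.5493, 0.0414, 0.0185]
tool_rot: [179.6, 0.3, 99.5]
force: [0.1, -0.7, -0.3]
grip_width: 0.0257
```

>>> servo_tool(moves="0 0 0.003 0 0 0 1;0 0 0.003 0 0 0 1")

```text
time_s: 9.8
tool_pos: [0.5497, 0.0413, 0.0159]
tool_rot: [179.6, 0.5, 99.5]
force: [-7.9, -1.0, 20.3]
grip_width: 0.0258
```

>>> servo_tool(moves="0 0 -0.0015 0 0 0 1;0 0 0 0 0 0 1")

```text
time_s: 9.97
tool_pos: [0.5502, 0.0415, 0.018]
tool_rot: [179.6, 0.5, 99.5]
force: [0.8, 0.7, -0.8]
grip_width: 0.0259
```

>>> servo_tool(moves="0 0 0.0005 0 0 0 0.35;0 0 0 0 0 0 0.25;0 0 0 0 0 0 0.15;0 0 0 0 0 0 0.15")

```text
time_s: 10.3
tool_pos: [0.55, 0.0414, 0.0163]
tool_rot: [179.6, 0.5, 99.5]
force: [0.8, -0.4, -0.2]
grip_width: 0.0351
```

>>> servo_tool(moves="0 0 -0.005 0 0 0 0.15;0 0 -0.01 0 0 0 0.15;0 0 -0.02 0 0 0 0.15;0 0 -0.03 0 0 0 0.15;0 0 -0.03 0 0 0 0.15;0 0 -0.025 0 0 0 0.15;0 0 0 0 0 0 0.15;0 0 0 0 0 0 0.15")

```text
time_s: 10.97
tool_pos: [0.5478, 0.0429, 0.1445]
tool_rot: [179.7, 0.4, 99.6]
force: [-0.1, 0.3, 0.2]
grip_width: 0.0367
```

```bash
python3 - <<'E'
from cell import env
from h import *
o=env.get_obs();go(o,[.63,.07,.15],9.6);wrist(env,"w4");print(np.round(o["qpos"],1))
E
```

```text
pos [0.5478 0.0429 0.1445] rot [179.7    0.39  99.58] d tool mm [13.  85.6 -5.1] turn units [1.900e-02 2.000e-03 3.141e+00] deg [ 0.5  0.1 90. ] F [-0.12  0.31  0.18] t 10.9667
[ 27.4  13.  -39.1 103.2   9.4  66.6  -5.1]
```

View pics/w4.png

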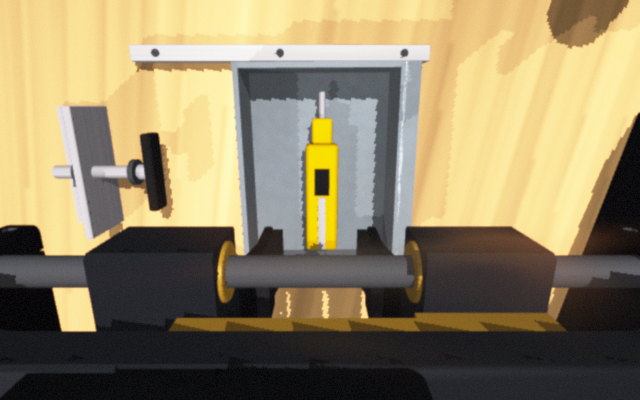

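The tester lies flat in the tray: body from (321,144) to (321,248), probe tip at (322,95). Next I turn the tool so the camera looks back over the tray, then go behind the lip.

>>> servo_tool(moves="0.005 0.02 0 0 0 -0.1 1;0.005 0.03 0 0 0 -0.1 1;0 0.03 0 0 0 -0.2 1;0 0.01 0 0 0 -0.22 1;0 0 0 0 0 -0.22 1;0 0 0 0 0 -0.22 1;0 0 0 0 0 -0.22 1;0 0 0 0 0 -0.22 1;0 0 0 0 0 -0.22 1;0 0 0 0 0 -0.22 1;0 0 0 0 0 -0.22 1;0 0 0 0 0 -0.22 1;0 0 0 0 0 -0.22 1;0 0 0 0 0 -0.22 1;0 0 0 0 0 -0.2 1;0 0 0 0 0 -0.1 1;0 0 0 0 0 0 1;0 0 0 0 0 0 1", squeeze=30)

```text
time_s: 12.52
tool_pos: [0.6246, 0.0745, 0.1219]
tool_rot: [179.9, -1.7, -166.4]
force: [0.6, 0.4, -1.2]
grip_width: 0.0005
```

```bash
python3 - <<'E'
from cell import env
from h import *
o=env.get_obs();go(o,[.6416,.0757,.145],189.6);print(np.round(o["qpos"],1))
E
```

```text
pos [0.6246 0.0745 0.1219] rot [ 179.88   -1.69 -166.36] d tool mm [-16.2  -2.8 -23.6] turn units [ 0.002 -0.059  0.141] deg [ 0.1 -1.7  4. ] F [ 0.57  0.43 -1.24] t 12.5167
[ 31.2  31.6 -54.3  90.9  26.1  73.   76.1]
```

>>> servo_tool(moves="-0.007 -0.001 -0.005 0 -0.03 0.07 1;-0.007 -0.001 -0.005 0 -0.03 0.06 1;-0.003 -0.001 0 0 -0.01 0.03 1;0 0 0 0 0 0 1;0 0 0 0 0 0 1")

```text
time_s: 12.93
tool_pos: [0.6404, 0.0749, 0.1283]
tool_rot: [179.9, 0.0, -171.5]
force: [-0.6, -0.7, 0.2]
grip_width: 0.0003
```

```bash
python3 - <<'E'
from cell import env
from h import *
o=env.get_obs();go(o,[.6416,.0757,.035],189.6);wrist(env,"w5");print(np.round(o["qpos"],1))
E
```

```text
pos [0.6404 0.0749 0.1283] rot [ 1.7989e+02  3.0000e-02 -1.7145e+02] d tool mm [-1.2  0.5 93.3] turn units [ 0.004  0.001 -0.037] deg [ 0.1  0.  -1.1] F [-0.58 -0.75  0.17] t 12.9333
[ 30.5  31.3 -53.2  89.8  25.9  71.9  71.7]
```

View pics/w5.png

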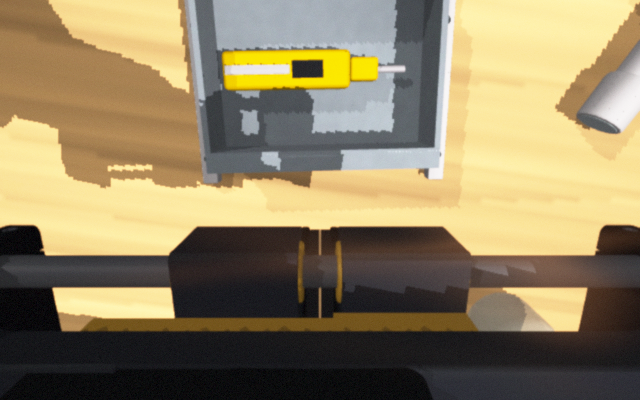

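The lip's outer edge runs from (207,176) to (443,168), and bench is visible between it and the fingers.

```bash
python3 - <<'E'
from h import *
c=dict(np.load("pics/w5.npz"))
q=lambda n,u,v,z:print(n,np.round(unproj(c,u,v,z),4),np.round(unproj(c,u,v),4))
q("lipL",210,173,.043);q("lipmid",325,171,.043);q("lipR",440,167,.043);
for v in (155,160,165,170,175): q("d",325,v,.043)
t=dict(np.load("pics/top0.npz"));print(unproj(t,258,130))
E
```

```text
lipL [ 0.6287 -0.0032  0.043 ] [ 0.628  -0.0023  0.0463]
lipmid [0.6154 0.076  0.043 ] [6.23e-01 7.79e-02 3.00e-04]
lipR [0.6007 0.1547 0.043 ] [0.6042 0.1657 0.0137]
d [0.6044 0.0743 0.043 ] [0.6039 0.0741 0.0466]
d [0.6078 0.0748 0.043 ] [0.6074 0.0747 0.0455]
d [0.6112 0.0753 0.043 ] [0.6108 0.0752 0.0459]
d [0.6147 0.0759 0.043 ] [0.6142 0.0757 0.0457]
d [0.6182 0.0764 0.043 ] [0.6263 0.0784 0.0007]
[0.74520968 0.24986295 0.07651633]
```

>>> servo_tool(moves="-0.004 0 0.01 0 0 -0.02 1;-0.003 0 0.018 0 0 -0.01 1;0 0 0.02 0 0 0 1;0 0 0.018 0 0 0 1;0 0 0.01 0 0 0 1;0 0 0 0 0 0 1;0 0 0 0 0 0 1")

```text
time_s: 13.57
tool_pos: [0.6472, 0.0763, 0.0453]
tool_rot: [179.9, -0.1, -170.3]
force: [1.0, -0.5, 1.0]
grip_width: 0.0008
```

```bash
python3 - <<'E'
from cell import env
from h import *
o=env.get_obs();go(o,[.6416,.0757,.035],189.6)
E
```

```text
pos [0.6472 0.0763 0.0453] rot [ 1.7990e+02 -1.0000e-01 -1.7032e+02] d tool mm [ 5.6  0.3 10.3] turn units [ 0.004 -0.003  0.003] deg [ 0.1 -0.1  0.1] F [ 1.01 -0.5   1.05] t 13.5667
```

>>> servo_tool(moves="0 0 0.006 0 0 0 1;0 0 0.004 0 0 0 1;0 0 0 0 0 0 1;0 0 0 0 0 0 1")

```text
time_s: 13.9
tool_pos: [0.6485, 0.0767, 0.0364]
tool_rot: [179.9, 0.1, -170.3]
force: [1.1, -1.1, 0.3]
grip_width: 0.0006
```

>>> servo_tool(moves="0.004 0 0 0 0 0 1;0.006 0 0 0 0 0 1;0.004 0 0 0 0 0 1;0.002 0 0 0 0 0 1;0 0 0 0 0 0 1")

```text
time_s: 14.32
tool_pos: [0.6319, 0.074, 0.0384]
tool_rot: [180.0, 0.2, -170.3]
force: [0.2, -0.1, -0.4]
grip_width: 0.0006
```

>>> servo_tool(moves="0.003 0 0.002 0 0 0 1;0.003 0 0.001 0 0 0 1;0.002 0 0 0 0 0 1;0.001 0 0 0 0 0 1")

```text
time_s: 14.65
tool_pos: [0.6245, 0.0724, 0.036]
tool_rot: [180.0, 0.6, -170.3]
force: [2.7, 1.4, -2.1]
grip_width: 0.0005
```

>>> servo_tool(moves="0.003 0 0 0 0 0 1;0.003 0 0 0 0 0 1;0.003 0 0 0 0 0 1")

```text
time_s: 14.9
tool_pos: [0.6172, 0.071, 0.0362]
tool_rot: [179.9, 0.8, -170.3]
force: [3.4, 1.4, -2.3]
grip_width: 0.0005
```

>>> servo_tool(moves="0.005 0 0 0 -0.01 0 1;0.005 0 0 0 -0.01 0 1;0.005 0 0 0 0 0 1;0.005 0 0 0 0 0 1")

```text
time_s: 15.23
tool_pos: [0.5971, 0.0677, 0.0364]
tool_rot: [179.9, 1.6, -170.3]
force: [3.8, 1.1, -0.8]
grip_width: 0.0004
```

```bash
python3 - <<'E'
from cell import env
from h import *
o=env.get_obs();go(o,[.56,.0615,.036],189.6);wrist(env,"w6")
E
```

```text
pos [0.5971 0.0677 0.0364] rot [ 179.89    1.63 -170.35] d tool mm [37.6  0.1 -0.6] turn units [0.004 0.057 0.002] deg [0.1 1.6 0.1] F [ 3.79  1.07 -0.82] t 15.2333
```

View pics/w6.png

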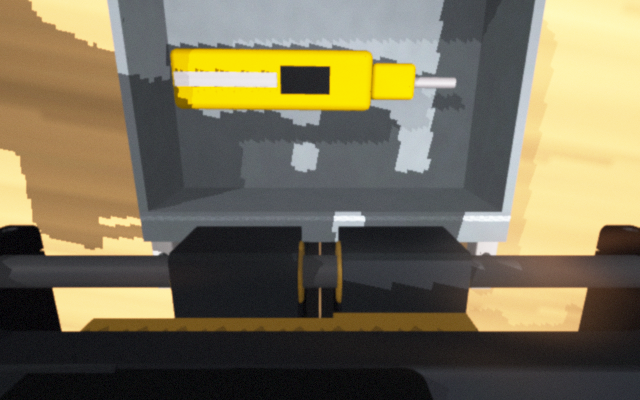

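The tray is sliding with the fingers behind the lip, and the tester still lies in it. The friction force is about 4 N.

>>> servo_tool(moves="0.004 0 0 0 0.02 0 1;0.005 0 0 0 0.02 0 1;0.004 0 0 0 0.02 0 1;0.003 0 0 0 0.01 0 1")

```text
time_s: 15.62
tool_pos: [0.5782, 0.0642, 0.0362]
tool_rot: [179.9, -0.7, -170.3]
force: [2.9, 0.7, -1.4]
grip_width: 0.0003
```

>>> servo_tool(moves="0.002 0 0 0 0 0 1;0.002 0 0 0 0 0 1;0.002 0 0 0 0 0 1")

```text
time_s: 15.87
tool_pos: [0.572, 0.0634, 0.0361]
tool_rot: [179.9, -0.7, -170.3]
force: [4.4, 0.3, 0.2]
grip_width: 0.0003
```

```bash
python3 - <<'E'
from cell import env
from h import *
o=env.get_obs();go(o,[.56,.0615,.036],189.6)
c=env.read_camera("scene");np.savez("pics/s7.npz",**c);cv2.imwrite("pics/s7.png",cv2.resize(c["img"][140:270,270:430,::-1],None,fx=4.5,fy=4.5,interpolation=cv2.INTER_CUBIC))
E
```

```text
pos [0.572  0.0634 0.0361] rot [ 179.91   -0.68 -170.34] d tool mm [12.1  0.2  0.3] turn units [ 0.003 -0.024  0.002] deg [ 0.1 -0.7  0.1] F [4.4  0.27 0.18] t 15.8667
```

View pics/s7.png

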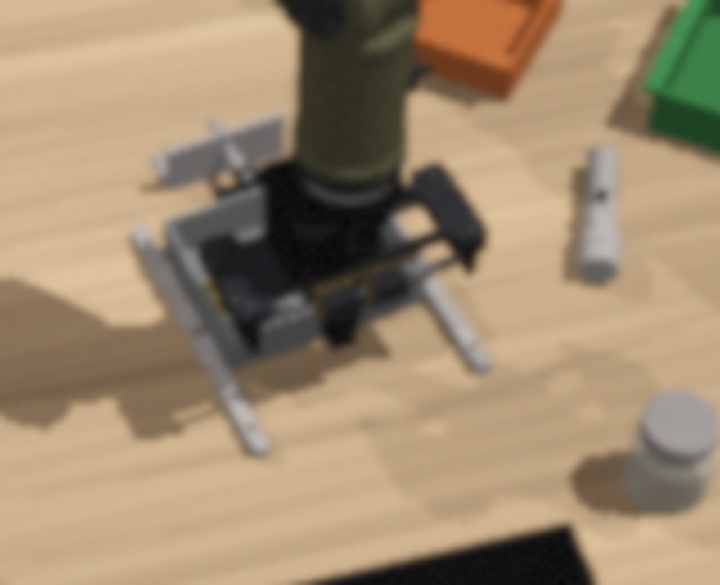

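>>> servo_tool(moves="0.002 0 0 0 0 0 1;0.002 0 0 0 0 0 1")

```text
time_s: 16.08
tool_pos: [0.5677, 0.0627, 0.0363]
tool_rot: [179.9, -0.7, -170.3]
force: [3.1, 0.5, -1.9]
grip_width: 0.0004
```

>>> servo_tool(moves="0.002 0 0 0 0 0 1;0.002 0 0 0 0 0 1")

```text
time_s: 16.25
tool_pos: [0.5632, 0.062, 0.0363]
tool_rot: [179.9, -0.7, -170.3]
force: [3.8, 1.1, -1.1]
grip_width: 0.0006
```

>>> servo_tool(moves="0.002 0 0 0 0 0 1")

```text
time_s: 16.33
tool_pos: [0.561, 0.0616, 0.0363]
tool_rot: [179.9, -0.7, -170.3]
force: [2.7, 0.6, -1.5]
grip_width: 0.0003
```

>>> servo_tool(moves="0.002 0 0 0 0 0 1")

```text
time_s: 16.42
tool_pos: [0.5594, 0.0614, 0.0364]
tool_rot: [179.9, -0.6, -170.3]
force: [6.3, 1.3, -1.9]
grip_width: 0.0004
```

>>> servo_tool(moves="0.0015 0 0 0 0 0 1")

```text
time_s: 16.5
tool_pos: [0.5588, 0.0613, 0.0367]
tool_rot: [179.9, -0.4, -170.3]
force: [7.0, 1.5, -1.5]
grip_width: 0.0005
```

>>> servo_tool(moves="0.0015 0 0 0 0 0 1")

```text
time_s: 16.58
tool_pos: [0.5586, 0.0614, 0.0372]
tool_rot: [179.9, -0.3, -170.3]
force: [6.5, 1.5, -3.5]
grip_width: 0.0004
```

Contact with the pad is at about x = 0.5605, and the force is rising. I increase the pull gradually.

>>> servo_tool(moves="0.0022 0 0.0005 0 0 0 1")

```text
time_s: 16.67
tool_pos: [0.5582, 0.0613, 0.0373]
tool_rot: [179.8, -0.0, -170.3]
force: [8.0, 1.5, -3.5]
grip_width: 0.0004
```

>>> servo_tool(moves="0.0024 0 0.0005 0 0 0 1")

```text
time_s: 16.75
tool_pos: [0.5578, 0.0612, 0.0375]
tool_rot: [179.8, 0.3, -170.3]
force: [9.3, 0.9, -3.1]
grip_width: 0.0006
```

>>> servo_tool(moves="0.0028 0 0.0005 0 0.005 0 1")

```text
time_s: 16.83
tool_pos: [0.5575, 0.0612, 0.0378]
tool_rot: [179.8, 0.5, -170.3]
force: [8.9, 1.0, -3.6]
grip_width: 0.0003
```

>>> servo_tool(moves="0.0028 0 0.0005 0 0.008 0 1")

```text
time_s: 16.92
tool_pos: [0.5573, 0.0611, 0.0382]
tool_rot: [179.8, 0.6, -170.3]
force: [9.4, 0.8, -3.1]
grip_width: 0.0005
```

>>> servo_tool(moves="0.0032 0 0.001 0 0.012 0 1;0.0032 0 0.001 0 0.012 0 1")

```text
time_s: 17.08
tool_pos: [0.5571, 0.0611, 0.0385]
tool_rot: [179.7, 0.7, -170.3]
force: [9.7, 1.2, -2.8]
grip_width: 0.0006
```

>>> servo_tool(moves="0.0032 0 0.001 0 0.012 0 1;0.0032 0 0.001 0 0.012 0 1")

```text
time_s: 17.25
tool_pos: [0.5572, 0.0611, 0.0389]
tool_rot: [179.7, 0.9, -170.3]
force: [9.8, 2.6, -3.0]
grip_width: 0.0007
```

>>> servo_tool(moves="0.0038 0 0.002 0 0.02 0 1;0.0038 0 0.002 0 0.02 0 1")

```text
time_s: 17.42
tool_pos: [0.5569, 0.0611, 0.0376]
tool_rot: [179.6, 0.7, -170.3]
force: [10.8, 2.0, -4.1]
grip_width: 0.0007
```

>>> servo_tool(moves="0.0038 0 0.002 0 0.02 0 1;0.0038 0 0.002 0 0.02 0 1")

```text
time_s: 17.58
tool_pos: [0.5571, 0.0611, 0.0365]
tool_rot: [179.5, 0.5, -170.3]
force: [10.6, 2.3, -2.9]
grip_width: 0.0004
```

>>> servo_tool(moves="0.0042 0 0.0013 0 0.016 0 1;0.0042 0 0.0013 0 0.016 0 1;0.0042 0 0.0013 0 0.016 0 1")

```text
time_s: 17.83
tool_pos: [0.5568, 0.0611, 0.0373]
tool_rot: [179.4, 0.6, -170.4]
force: [10.1, 2.4, -1.8]
grip_width: 0.0001
```

>>> servo_tool(moves="0.0042 0 0.0013 0 0.016 0 1;0.0042 0 0.0013 0 0.016 0 1;0.0042 0 0.0013 0 0.016 0 1;0.0042 0 0.0013 0 0.016 0 1;0.0042 0 0.0013 0 0.016 0 1")

```text
time_s: 18.25
tool_pos: [0.5566, 0.0611, 0.0386]
tool_rot: [179.2, 1.0, -170.4]
force: [11.4, 1.3, -2.9]
grip_width: 0.0008
```

>>> servo_tool(moves="0.0042 0 0.0013 0 0.016 0 1;0.0042 0 0.0013 0 0.016 0 1;0.0042 0 0.0013 0 0.016 0 1;0.0042 0 0.0013 0 0.016 0 1;0.0042 0 0.0013 0 0.016 0 1;0.0042 0 0.0013 0 0.016 0 1")

```text
time_s: 18.75
tool_pos: [0.5565, 0.061, 0.0401]
tool_rot: [179.0, 1.4, -170.4]
force: [11.1, 2.3, -4.2]
grip_width: 0.0006
```

Held at about 11 N for well over a second. Next I ease off gradually.

>>> servo_tool(moves="0.003 0 0.001 0 0 0 1;0.002 0 0.001 0 0 0 1;0.001 0 0 0 0 0 1;0 0 0 0 0 0 1;-0.001 0 0 0 0 0 1")

```text
time_s: 19.17
tool_pos: [0.56, 0.0615, 0.0416]
tool_rot: [178.9, 2.5, -170.4]
force: [-0.3, 1.1, -0.0]
grip_width: 0.0003
```

>>> servo_tool(moves="-0.001 0 0 0 0 0 1;-0.002 0 0 0 0 0 1;-0.003 0 0 0 0 0 1;-0.004 0 0 0.01 0.01 0 1;-0.006 0 0 0.01 0.01 0 1;-0.006 0 0 0 0 0 1;-0.003 0 0 0 0 0 1;0 0 0 0 0 0 1")

```text
time_s: 19.83
tool_pos: [0.5819, 0.0653, 0.0406]
tool_rot: [179.7, 1.2, -170.4]
force: [0.6, 0.6, -0.1]
grip_width: 0.0002
```

```bash
python3 - <<'E'
from cell import env
from h import *
o=env.get_obs();go(o,[.56,.0615,.036],189.6)
E
```

```text
pos [0.5819 0.0653 0.0406] rot [ 179.65    1.21 -170.41] d tool mm [22.4 -0.2  4.2] turn units [ 0.012  0.042 -0.   ] deg [ 0.3  1.2 -0. ] F [ 0.56  0.62 -0.06] t 19.8333
```

Clear of the lip. I rise, then move back and aside so the cameras can see.

>>> servo_tool(moves="0 0 -0.01 0 0.02 0 1;0 0 -0.02 0 0.02 0 1;0 0 -0.03 0 0 0 1;0 0 -0.03 0 0 0 1;0 0 -0.03 0 0 0 1;0 0 -0.02 0 0 0 1;0 0 0 0 0 0 1;0 0 0 0 0 0 1")

```text
time_s: 20.5
tool_pos: [0.58, 0.0656, 0.1841]
tool_rot: [179.5, -0.4, -170.3]
force: [0.1, -0.0, -1.2]
grip_width: 0.0006
```

```bash
python3 - <<'E'
from cell import env
from h import *
o=env.get_obs();go(o,[.56,.0615,.036],189.6);wrist(env,"w8");print(np.round(o["qpos"],1))
E
```

```text
pos [0.58   0.0656 0.1841] rot [ 179.47   -0.44 -170.26] d tool mm [ 19.2  -2.  148.2] turn units [ 0.019 -0.015  0.005] deg [ 0.5 -0.4  0.1] F [ 0.12 -0.03 -1.15] t 20.5
[ 39.1  22.  -58.9  94.7  18.8  74.7  76.6]
```

View pics/w8.png

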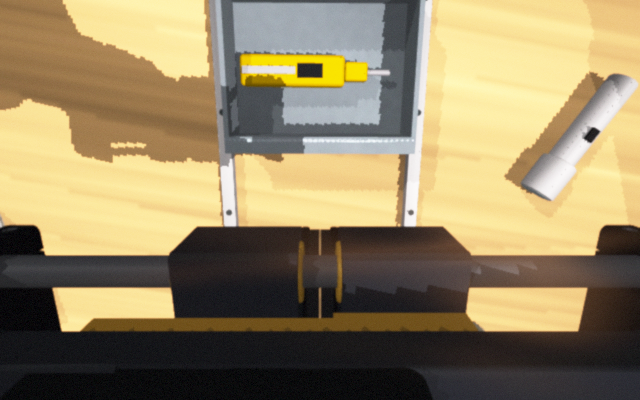

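>>> servo_tool(moves="0 -0.015 -0.01 0 0 0 1;0 -0.03 -0.01 0 0 0 1;0 -0.03 0 0 0 0 1;0 -0.03 0 0 0 0 1;0 -0.03 0 0 0 0 1;0 -0.03 0 0 0 0 1;0 -0.03 0 0 0 0 1;0 -0.03 0 0 0 0 1;0 -0.03 0 0 0 0 1;0 -0.015 0 0 0 0 1;0 0 0 0 0 0 1;0 0 0 0 0 0 1")

```text
time_s: 21.55
tool_pos: [0.6199, -0.2074, 0.1811]
tool_rot: [178.8, -1.9, -169.7]
force: [-0.4, 0.7, -0.4]
grip_width: 0.0005
```

```bash
python3 - <<'E'
from cell import env
from h import *
for n in("scene","top"):
    c=env.read_camera(n);np.savez(f"pics/{n}9.npz",**c);cv2.imwrite(f"pics/{n}9.png",c["img"][...,::-1])
    b=(160,270,270,370) if n=="top" else (140,260,270,400)
    cv2.imwrite(f"pics/{n}9c.png",cv2.resize(c["img"][b[0]:b[1],b[2]:b[3],::-1],None,fx=4.8,fy=4.8,interpolation=cv2.INTER_CUBIC))
print(env.get_obs()["qpos"])
E
```

```text
[ 53.09517407  30.9506597  -52.03477972  82.97366682  23.64747483
  79.98240588 100.57326009]
```

View pics/top9.png

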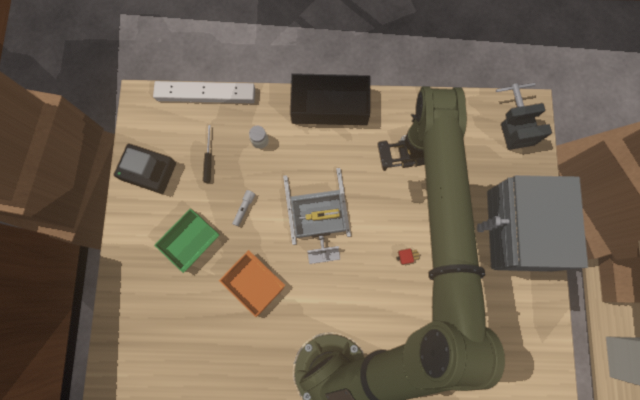

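View pics/top9c.png

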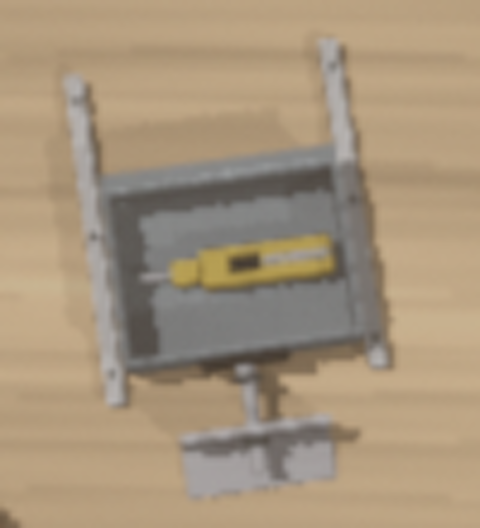

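View pics/scene9c.png

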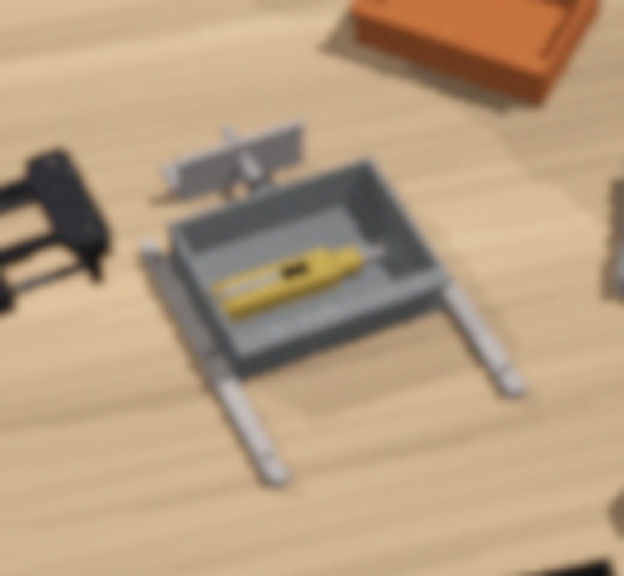

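The tester lies in the grey tray. The tray's near wall meets the pad at about (320,236) in the top view, and the bystanders are where they started. Handing in.

```bash
python3 - <<'E'
from cell import env
print(env.sign_off())
E
```

```text
the job is handed in; nothing more can be done
None
```

The voltage tester is lying in the grey tray, and the tray has been slid back against the stop pad and let go. I handed the job in at about 22 s of the 67 s allowed.

- **Placing the tester:** I lowered it onto the tray floor before opening the fingers. One step pressed it down with about 20 N before I backed off and released.
- **Sliding the tray:** I hooked closed fingers behind the far lip. The tray slid with about 3–4 N of friction and met the pad after roughly 65 mm.
- **Pressing the pad:** I pulled with about 10–11.5 N and held it for well over a second, then eased off gradually and withdrew.
- **How far the pad gave:** the two estimates disagree a little. Force less friction gives about 2.2–2.7 mm (7–8 N on the pad). The tool's travel after contact gives about 4 mm, the upper edge of the right range. The pull stayed below 13 N in every reading.
- **Last checks:** the final pictures show the tester flat in the tray and the tray's near wall visually at the pad. The bystanders in view were unmoved, but the arm hid the pliers and the clear bin; its path kept well away from both. The gripper is well clear of everything.
- **Camera disagreement:** the top and wrist cameras differed by up to about 7 mm on the tray's position, so I found the lip and the pad by feel.

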